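Close the crock with its double lid and lift the outer lid off

ROBOT

A 6-joint arm with a two-finger parallel gripper is mounted at the origin on a cart in front of the work surface, level with it; the furniture and walls round the work are solid. World frame = base frame: x ahead of the robot, y to its left, z up, the work surface at z = 0. Lengths are in m, angles in rad, forces in N, time in s.
With the tool pointing down it reaches from about 0.375 to 0.9 m from the base axis. Payload 3.1 kg.
Tool frame: the origin (TCP) lies at the very end of the fingers, on their centre line; the grasp point (between the pads) lies 19 mm behind it (robot.grip_depth is the distance from the TCP to the grasp point, in m); z points along the fingers, y is the direction in which the jaws open and shut (so a half turn about z gives the same grasp; the last joint's range is limited). The gripper opens to 87 mm and grips with 3 to 60 N. Pads are 19 mm wide; open, the fingers measure 117 mm over their backs; the gripper's body (75 mm by 190 mm) begins 51 mm behind the grasp point.
Start: joints at [0.923, 0.527, 1.433, -0, 1.181, -0.178], TCP at [0.282, 0.558, 0.223] pointing down, gripper open.
Joint ranges: [-3.08, 3.08], [-0.75, 2.2], [0.22, 2.44], [-1.43, 4.57], [0, 2.65], [-2.85, 2.85]. Speed limits (rad/s): [2.79, 2.79, 3.14, 3.14, 3.14, 3.14].

INTERFACE

Orientations are given as a unit quaternion [x, y, z, w].
In Python, from rig import robot gives the robot as it stands.
- The arm moves only by the tool drive_tool, never from a script. Its argument "series" is a list of rows, each a list of 7 numbers: the shift along the tool's x, y, z in m, then the turn, a rotation vector about the tool's x, y, z in degrees, then the opening, from 0 (shut) to 1 (fully open). A call has 1 to 5 rows; each row shifts and turns the commanded pose from where the row before left it, along the tool's axes as they then stand; what a row does not reach is not made up. A row lasts 1/8 s, in which the tool goes at most 62.5 mm and 10.7 degrees, less where a joint would pass 70% of its speed; a pose out of reach is approached as far as the arm can. A call is refused whole if a number of a shift passes 0.0625 or a number of a turn 10.7, either way. A call with a gripper value outside its range is refused whole. The fingers move at their own pace and stop on an object; "squeeze" is the grip in N (left out, the last holds). Time passes only in rows, so rows that do not move let the fingers close. It gives the time, the measured TCP pose, the force and the opening at its end, in the units of the state.
- robot.get_obs(): the state, without advancing time (a new reading comes with each control period).
- robot.camera(name): name is "side" or "top" or "wrist"; returns (picture, depth): 400x640x3 uint8, blue, green, red; 400x640 float32, m along the optical axis (not along the pixel's ray), 0 where there is no reading.
- robot.camera_model(name): a dict with "fx", "fy", "cx", "cy" (pixels), "k1" (the pictures are not rectified: a ray, as slopes to the right and down, at radius r is drawn at 1 + k1 r^2 times it, then the intrinsics apply), "R" (3x3) and "t" (3): a world point X has camera coordinates R X + t. Camera axes: x right, y down, z forward; pixel columns grow to the right and rows downward; lengths in m; the calibration is good to about 2 mm. A picture is of the moment at which its call begins: read the wrist's pose just before it. camera_model takes no time and is no camera call; for the wrist camera it gives the pose at the moment of the call.
- robot.hand_in(): hands the job in, once; it reports no verdict.
The state is a dict: "time": time; "q": joint angles; "joint_velocities": joint speeds; "joint_torque": joint torques, N m; "position": TCP position; "tool_rot": TCP orientation; "ft_force": force on the tool from outside, world axes, zero at the start; "moment": the same for the moment, N m; "grip_width": finger opening in m.
Only numpy, scipy, OpenCV 4.12 (cv2) and the standard library are available. Lean on these libraries where they do the work, as an engineer would, in place of code of your own. Each camera call takes 0.05 s, during which the arm holds its last target. There are 200 camera calls.

TASK

A wooden paddle has been left lying across the mouth of the open crock: hang it on the hook stand by the eye in its handle. Then lift the crock's two nested lids together by the knob, set them down on the crock so that the inner lid is properly seated, and let go. Last, take the outer lid by its collar and lift it straight up off the inner lid, which stays seated, and finish still holding the outer lid level in the air over the crock, at least 5 cm clear above the knob; do not take the lids apart anywhere else, and leave the other things on the counter where they are.

Things in the scene. Friction and masses are not known exactly. Their poses are not given: they have to be found in the camera images.
- crock: Open round stoneware crock, white, loose and heavy (about 1.3 kg). 94 mm across, 85 mm high, straight walls 5 mm thick, mouth 84 mm across. Origin: centre of its underside, z up. It may stand on the left or the right of the lids.
- inner_lid: Inner lid, dark wood, round, about 0.22 kg. Origin: centre of its underside, z up. Plug 78 mm across, z 0 to 20 mm, goes into the crock's mouth with 2 to 3 mm play all round; flange 101 mm across, z 20 to 26 mm, comes to lie on the crock's rim (seated: origin 65 mm above the crock's origin); then a stem 18 mm across and a knob. At the start it stands on the counter with the outer lid on it.
- knob_top (a point): Centre of the top of the inner lid's round knob, 83 mm above the inner lid's origin. The knob is 22 mm across and 30 mm tall; its top 28 mm stick out above the outer lid's collar. Lifting the knob lifts both lids.
- outer_lid: Outer lid, dark wood, round, about 0.13 kg, lies loosely on the inner lid's flange. Origin: centre of its lower edge, z up. Skirt 111 mm across, 105 inside, z 0 to 12 mm, hangs round the flange; top disc z 12 to 17 mm with a 28 mm hole for stem and knob. Nested, its origin is 14 mm above the inner lid's origin, with 2 mm sideways play.
- collar_top (a point): Centre of the upper edge of the outer lid's collar, 41 mm above the outer lid's origin: an open upright ring round the hole, 48 mm across outside, 36 inside, 24 mm high above the disc, gripped from outside; the knob stands up through it.
- paddle: Flat bamboo paddle, light wood, 165 mm long, 9 mm thick, 40 g, lying across the crock's rim at the start, handle over the mouth. Origin: on its underside; x along it towards the eye, z up. Blade 34 mm wide from x -85 to -25 mm; handle 18 mm wide from x -25 to 50 mm; eye at x 65 mm. Centre of mass near x -17 mm.
- paddle_eye (a point): Centre of the eye in the paddle's handle end: a hole 18 mm across through the thickness, in a ring 30 mm across.
- hook_stand: Fixed steel hook stand: foot 104 mm across, post 8 mm thick, 226 mm high, at its origin (centre of the foot's underside, z up). An 8 mm wire runs from the top along the stand's own -x, roughly to the robot, dips to a bend and turns up to a tip. An eye lowered over the tip, paddle flat with its blade towards the stand's -x, slides into the bend when let go; the paddle swings down to hang.
- hook_tip (a point): Upper end of the hook's upturned tip, 244 mm above the counter, 74 mm out from the post. The tip's wire leans outward: it meets the bend 30 mm below and 6 mm nearer the post.
- hook_bend (a point): Middle of the hook's bend, on the wire's centre line, 208 mm above the counter, 56 mm out from the post, where the eye comes to rest.
- lemon: Lemon, 78 x 55 x 56 mm, loose bystander.
- matchbox: Matchbox, 36 x 53 x 15 mm, loose bystander.
- salt_jar: Glass jar with a white cap, 60 mm across, 100 mm high, loose bystander.
- bowl: Small patterned bowl upside down, 104 mm across, 63 mm high, loose bystander.
- mug: Blue-grey mug, 84 mm across, 94 mm high, loose bystander.
Not all that is in view belongs to the job. Several things have the shape of the paddle; the one meant has the colours described above.

How it is judged:
On the way, in this order (a step that is already met when the one before it is completed fails the run):
1. the paddle hangs on the hook by its eye, let go (distance between paddle_eye and hook_bend below 0.022 m and angle between paddle's own x axis and vertical below 0.7 rad and contact force between paddle and hook_stand above 0.05 N and contact force between paddle and the fingers below 0.02 N and linear speed of paddle below 0.1 m/s), for 0.2 s.
2. both lids sit on the crock, nested, the inner one seated, and are let go (z of inner_lid in the frame of crock between 0.061 and 0.0685 m and horizontal distance between inner_lid and crock below 0.007 m and angle between inner_lid's own z axis and vertical below 0.08 rad and angle between crock's own z axis and vertical below 0.1 rad and z of outer_lid in the frame of inner_lid below 0.018 m and contact force between each of inner_lid, outer_lid and the fingers below 0.02 N), for 0.2 s.
At the end, for the whole second after the job is handed in: Gripper holds the outer lid still, level to 0.3 rad, within 6 cm of the crock's axis, 3 cm or more above the knob, touching nothing else; inner lid seated (height 3.5 mm, axis 7 mm, level 0.08 rad), untouched; paddle let go, hanging by its eye, 22 mm from the bend, upright to 0.7 rad (all of step 1 and z of inner_lid in the frame of crock between 0.061 and 0.0685 m and horizontal distance between inner_lid and crock below 0.007 m and angle between inner_lid's own z axis and vertical below 0.08 rad and angle between crock's own z axis and vertical below 0.1 rad and z of outer_lid in the frame of crock above 0.178 m and horizontal distance between outer_lid and crock below 0.06 m and angle between outer_lid's own z axis and vertical below 0.3 rad and contact force between outer_lid and the fingers above 0.5 N and contact force between outer_lid and inner_lid below 0.02 N and contact force between outer_lid and crock below 0.02 N and linear speed of outer_lid below 0.03 m/s and contact force between inner_lid and the fingers below 0.02 N); the arm keeps its last pose, push and grip.
It fails at once if the lids are taken apart while the inner lid is not seated in the crock (distance between outer_lid and inner_lid above 0.032 m and (z of inner_lid in the frame of crock above 0.072 m or horizontal distance between inner_lid and crock above 0.01 m)).
It fails at once if the crock is tipped (angle between crock's own z axis and vertical above 0.35 rad).
It fails at once if the crock is pushed away by more than 6 cm (distance of crock from where it was at the start of the episode above 0.06 m).
It fails at once if the lemon, matchbox, jar, bowl or mug is moved by more than 4 cm (distance of any of lemon, matchbox, salt_jar, bowl, mug from where it was at the start of the episode above 0.04 m).
It also fails if it takes over 72 s, if anything falls off the work surface, if the arm or the gripper's body presses on something with over 40 N, if the wrist force passes 120 N, or if a joint passes its speed limit or range.

## Working session

There is one attempt and no reset: what is moved stays moved. The work goes in short steps, Python scripts to look and compute and a tool call to move; the robot and the scene stay as the last step left them, time stands still between calls to the robot, and variables do not carry over. Pictures are saved under pics/ and viewed, about 8 in all and at most 12, crops included, and the job is handed in when it is done.

Besides the shell and the picture viewer there is one more tool, called after "Request:" in YAML: its name, and indented under it one key for each argument. drive_tool: Moves the arm, as the interface text tells. Its arguments: {"type":"object","properties":{"series":{"type":"array"},"squeeze":{"type":"number"}},"required":["series"]}

```bash
ls; mkdir -p pics
cat > h.py <<'E'
import numpy as np, cv2
from rig import robot
from scipy.spatial.transform import Rotation as Ro
def snap(n):
    m=robot.camera_model(n); p,d=robot.camera(n); return p.copy(),d,m
def ray(m,u,v):
    K=np.array([[m['fx'],0,m['cx']],[0,m['fy'],m['cy']],[0,0,1.]])
    x=(u-m['cx'])/m['fx'];y=(v-m['cy'])/m['fy'];a,b=x,y
    for _ in range(20):
        s=1+m['k1']*(a*a+b*b);a,b=x/s,y/s
    return np.array([a,b,np.ones_like(a)])
def plane(m,u,v,z):
    R=np.array(m['R']);t=np.array(m['t']);o=-R.T@t;d=R.T@ray(m,float(u),float(v))
    return o+d*(z-o[2])/d[2]
def cloud(m,d):
    v,u=np.mgrid[0:400,0:640].astype(float)
    r=ray(m,u.ravel(),v.ravel())*d.ravel()
    P=(np.array(m['R']).T@(r-np.array(m['t'])[:,None])).T.reshape(400,640,3)
    P[d==0]=np.nan
    return P
def proj(m,X):
    c=np.array(m['R'])@np.array(X)+np.array(m['t']);a,b=c[0]/c[2],c[1]/c[2]
    s=1+m['k1']*(a*a+b*b);return m['fx']*a*s+m['cx'],m['fy']*b*s+m['cy']
E
python3 - <<'E'
from h import *
o=robot.get_obs();print(o)
for n in ['side','top','wrist']:
    p,d,m=snap(n);cv2.imwrite(f'pics/{n}0.png',p);np.savez(f'{n}0.npz',p=p,d=d,**m)
    print(n,m)
a=cv2.imread('pics/top0.png');b=cv2.imread('pics/side0.png')
E
```

```text
pics
{'time': 0.0, 'q': array([ 9.23473323e-01,  5.28461312e-01,  1.43389710e+00, -5.63899852e-06,
        1.18139918e+00, -1.78457995e-01]), 'joint_velocities': array([-0.00069429,  0.001494  ,  0.00063997, -0.00080642, -0.00024054,
        0.0002209 ]), 'joint_torque': array([-1.16114581e-03, -4.40035701e+01, -1.76591563e+01,  6.32981001e-02,
        5.83071692e-02, -1.47507076e-04]), 'position': array([0.28192456, 0.5569823 , 0.22157628]), 'tool_rot': array([ 2.32289871e-01,  9.72646002e-01, -9.92548185e-04, -4.31961163e-04]), 'ft_force': array([-0.58156704,  0.78586804, -0.6383943 ]), 'moment': array([ 0.03487559,  0.02247625, -0.01222473]), 'grip_width': 0.08735544986406484}
side {'fx': 447.8587693003243, 'fy': 447.8587693003243, 'cx': 319.8584787449018, 'cy': 188.20091778136037, 'k1': 0.031183062486373942, 'R': array([[ 0.99917924, -0.0395373 ,  0.00881175],
       [-0.01515346, -0.56657333, -0.82387197],
       [ 0.03756617,  0.82306225, -0.56670744]]), 't': array([-0.51700052,  0.16564616,  1.35928318])}
top {'fx': 436.85670982776077, 'fy': 436.85670982776077, 'cx': 309.32234453516713, 'cy': 196.96288194604415, 'k1': -0.07476966202074446, 'R': array([[-1.75812526e-02, -9.99844986e-01, -9.50396580e-04],
       [-9.93486438e-01,  1.75764626e-02, -1.12586701e-01],
       [ 1.12585953e-01, -1.03520911e-03, -9.93641450e-01]]), 't': array([0.08350547, 0.54552441, 1.40825228])}
wrist {'fx': 294.0476625719135, 'fy': 294.0476625719135, 'cx': 318.18843717727947, 'cy': 199.6662889464696, 'k1': -0.034676088369648694, 'R': array([[ 0.45170455,  0.89216344, -0.00271852],
       [ 0.86413586, -0.43675224,  0.25003338],
       [ 0.22188332, -0.11529039, -0.9682334 ]]), 't': array([-0.62426647, -0.03055   ,  0.39098233])}
```

View pics/top0.png

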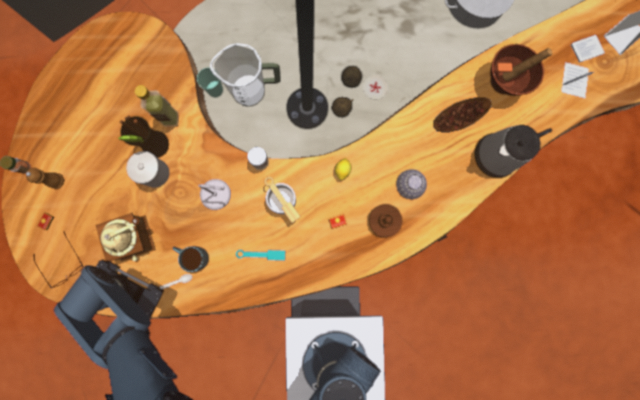

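View pics/side0.png

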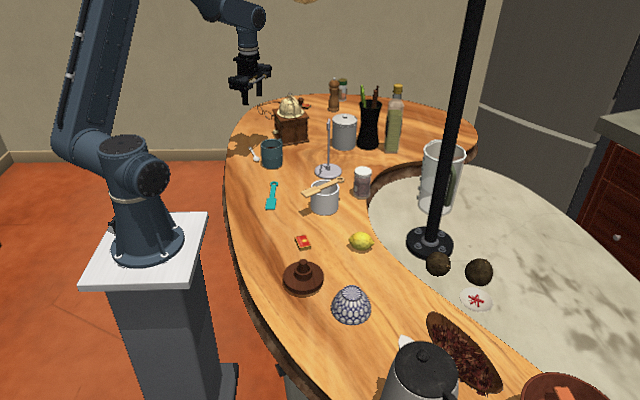

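The top view shows the crock at (280,200) with the light wood paddle across it, the lids at (385,220) and the hook stand at (215,194). There are two other candidates for the paddle: a teal paddle at (262,255) and a spoon at (175,282). Only the one on the crock is light bamboo with an eye. I'll confirm that in a crop and measure.

Run:
```python
from h import *
T=np.load('top0.npz');S=np.load('side0.npz')
pt,ps=T['p'],S['p']
a=cv2.resize(pt[155:245,180:320],(784,504),interpolation=cv2.INTER_CUBIC) # 5.6x
b=cv2.resize(ps[105:225,250:390],(700,600),interpolation=cv2.INTER_CUBIC)
cv2.imwrite('pics/topc.png',a);cv2.imwrite('pics/sidec.png',b)
P=cloud(T,T['d']);Q=cloud(S,S['d'])
for n,u,v in [('crock',280,200),('paddle',285,207),('eye',268,184),('lid',385,220),('stand',215,194),('lemon',343,169),('match',337,221),('jar',257,157),('bowl',411,184),('mug',192,259)]:
    print(n,P[v,u].round(3))
# lid points from the cloud
c=P[220,385]
for lo,hi in [(.01,.022),(.024,.037),(.045,.062),(.07,.2)]:
    M=(np.hypot(P[...,0]-c[0],P[...,1]-c[1])<.08)&(P[...,2]>lo)&(P[...,2]<hi)
    M2=(np.hypot(Q[...,0]-c[0],Q[...,1]-c[1])<.08)&(Q[...,2]>lo)&(Q[...,2]<hi)
    for A,m in((P,M),(Q,M2)):
        if m.sum(): print('lid',lo,m.sum(),A[m].min(0).round(3),A[m].max(0).round(3),A[m].mean(0).round(3))
```

```text
crock [0.531 0.166 0.098]
paddle [0.509 0.151 0.093]
eye [0.582 0.203 0.101]
lid [ 0.464 -0.166  0.073]
stand [0.562 0.386 0.031]
lemon [ 0.633 -0.037  0.059]
match [ 0.467 -0.016  0.021]
jar [0.67  0.238 0.098]
bowl [ 0.581 -0.259  0.055]
mug [0.35  0.454 0.055]
lid 0.01 8 [ 0.418 -0.202  0.01 ] [ 0.535 -0.122  0.022] [ 0.472 -0.154  0.016]
lid 0.01 92 [ 0.41  -0.235  0.012] [ 0.515 -0.189  0.022] [ 0.464 -0.221  0.017]
lid 0.024 690 [ 0.414 -0.227  0.024] [ 0.523 -0.12   0.037] [ 0.467 -0.173  0.032]
lid 0.024 737 [ 0.41  -0.234  0.024] [ 0.517 -0.125  0.037] [ 0.463 -0.189  0.03 ]
lid 0.045 85 [ 0.445 -0.199  0.046] [ 0.491 -0.152  0.061] [ 0.469 -0.176  0.055]
lid 0.045 138 [ 0.441 -0.202  0.045] [ 0.486 -0.159  0.062] [ 0.463 -0.185  0.052]
lid 0.07 38 [ 0.457 -0.184  0.071] [ 0.477 -0.165  0.091] [ 0.467 -0.174  0.082]
lid 0.07 59 [ 0.454 -0.19   0.07 ] [ 0.473 -0.169  0.085] [ 0.463 -0.182  0.078]
```

View pics/topc.png

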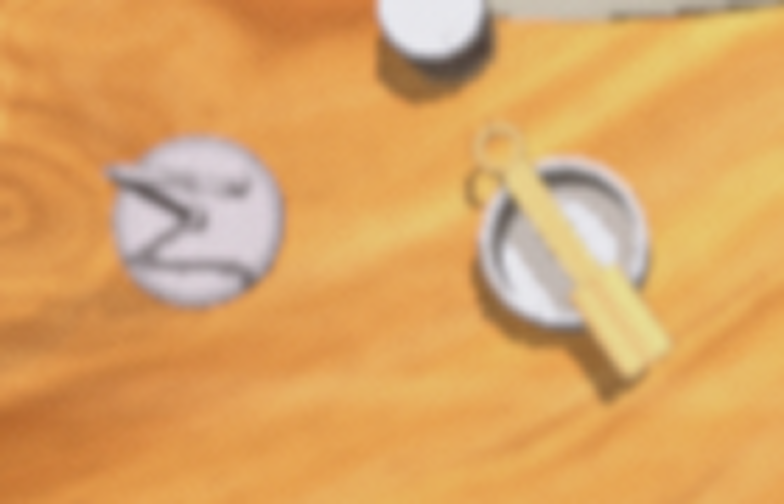

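View pics/sidec.png

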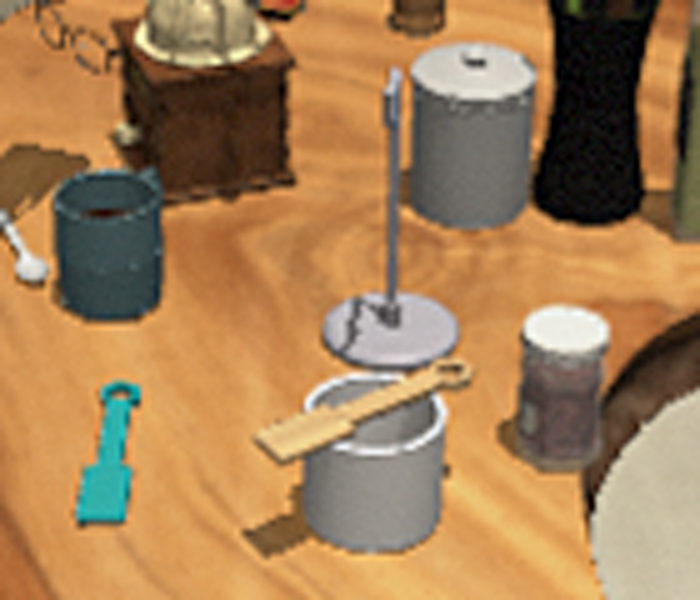

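The crops confirm it. The light wooden paddle on the crock has its eye at top pixel (269,181) and side pixel (340,179), with the blade towards the robot. The teal one and the spoon don't match. Next I need the stand's heading, the crock centre and the paddle axis.

Run:
```python
from h import *
T=np.load('top0.npz');S=np.load('side0.npz')
P=cloud(T,T['d']);Q=cloud(S,S['d'])
for m in(T,S): print('cam',(-m['R'].T@m['t']).round(3))
for n,A in(('top',P),('side',Q)):
    M=(abs(A[...,0]-.56)<.13)&(abs(A[...,1]-.386)<.13)&(A[...,2]>.1)&(A[...,2]<.3)
    ij=np.argwhere(M)
    for (v,u) in ij[::max(1,len(ij)//30)]: print(n,u,v,A[v,u].round(3))
# foot
for n,A in(('top',P),('side',Q)):
    M=(np.hypot(A[...,0]-.555,A[...,1]-.386)<.1)&(A[...,2]>.004)&(A[...,2]<.03)
    hsv=cv2.cvtColor({'top':T,'side':S}[n]['p'],cv2.COLOR_BGR2HSV); 
    g=(hsv[...,1]<60)&(np.hypot(A[...,0]-.555,A[...,1]-.386)<.09)&(A[...,2]<.05)
    print('foot',n,g.sum(),np.nanmin(A[g],0).round(3),np.nanmax(A[g],0).round(3), np.median(A[g],0).round(3))
# crock + paddle
for n,A,D in(('top',P,T),('side',Q,S)):
    hsv=cv2.cvtColor(D['p'],cv2.COLOR_BGR2HSV)
    near=(np.hypot(A[...,0]-.53,A[...,1]-.168)<.14)&(A[...,2]>.06)
    g=near&(hsv[...,1]<60)
    w=near&(hsv[...,1]>=60)
    r=g&(A[...,2]>.078)
    print('rim',n,r.sum(),A[r].min(0).round(3),A[r].max(0).round(3))
    x=A[r][:,:2];s=np.linalg.lstsq(np.c_[2*x,np.ones(len(x))],(x**2).sum(1),rcond=None)[0]
    print(' circle',s[:2].round(3),np.sqrt(s[2]+s[0]**2+s[1]**2).round(3))
    X=A[w];c=X.mean(0);_,_,V=np.linalg.svd(X-c);t=(X-c)@V[0];print('pad',w.sum(),c.round(3),V[0].round(3),V[2].round(3),t.min().round(3),t.max().round(3),np.c_[X[t.argmin()],X[t.argmax()]].T.round(3))
```

```text
cam [0.385 0.075 1.461]
cam [ 0.468 -1.045  0.911]
top 250 151 [0.689 0.26  0.101]
top 249 153 [0.683 0.263 0.102]
top 248 154 [0.68  0.266 0.101]
top 249 155 [0.676 0.263 0.103]
top 251 156 [0.673 0.257 0.101]
top 251 157 [0.669 0.256 0.104]
top 251 158 [0.667 0.257 0.1  ]
top 249 160 [0.66  0.263 0.102]
top 250 161 [0.657 0.26  0.103]
top 198 185 [0.566 0.395 0.218]
top 201 185 [0.565 0.385 0.224]
top 204 185 [0.565 0.375 0.226]
top 199 186 [0.563 0.391 0.221]
top 202 186 [0.562 0.382 0.223]
top 205 186 [0.561 0.372 0.23 ]
top 208 186 [0.562 0.364 0.224]
top 211 186 [0.562 0.356 0.221]
top 222 186 [0.558 0.319 0.247]
top 200 187 [0.559 0.387 0.224]
top 203 187 [0.558 0.377 0.231]
top 206 187 [0.558 0.369 0.228]
top 209 187 [0.559 0.361 0.225]
top 212 187 [0.559 0.353 0.221]
top 215 187 [0.56  0.347 0.212]
top 218 187 [0.56  0.338 0.211]
top 221 187 [0.559 0.328 0.219]
top 224 187 [0.555 0.314 0.243]
top 203 188 [0.562 0.39  0.179]
top 214 188 [0.557 0.349 0.215]
top 217 188 [0.557 0.34  0.214]
top 220 188 [0.557 0.331 0.216]
top 223 188 [0.552 0.317 0.244]
top 206 189 [0.563 0.388 
[... 1461 characters left out ...]
327 147 [0.558 0.395 0.103]
side 327 148 [0.558 0.383 0.106]
side 328 149 [0.562 0.383 0.101]
side 364 167 [0.678 0.257 0.1  ]
foot top 619 [ 0.515  0.342 -0.001] [0.613 0.442 0.044] [0.56  0.387 0.013]
foot side 342 [ 0.505  0.312 -0.005] [0.615 0.451 0.045] [0.561 0.378 0.009]
rim top 167 [0.497 0.119 0.079] [0.662 0.247 0.106]
 circle [0.584 0.19 ] 0.068
pad 402 [0.533 0.158 0.093] [-0.835 -0.549  0.048] [ 0.096 -0.06   0.994] -0.144 0.074 [[0.644 0.248 0.066]
 [0.465 0.126 0.093]]
rim side 147 [0.494 0.116 0.078] [0.663 0.246 0.101]
 circle [0.586 0.18 ] 0.071
pad 316 [0.537 0.16  0.089] [-0.843 -0.535  0.054] [-0.061 -0.005 -0.998] -0.139 0.084 [[0.642 0.252 0.063]
 [0.464 0.116 0.086]]
```

```bash
cat >> h.py <<'E'
def go(p=None,yaw=None):
    """shift in tool axes to world p; turn (deg about tool z) to have tool x at yaw"""
    o=robot.get_obs();R=Ro.from_quat(o['tool_rot']).as_matrix()
    y=np.degrees(np.arctan2(R[1,0],R[0,0]))
    print('t',round(o['time'],2),'tcp',o['position'].round(4),'yaw',y.round(2),'tilt',np.degrees(Ro.from_matrix(R).as_matrix()[:2,2]).round(2),'w',round(o['grip_width'],4),'F',o['ft_force'].round(1))
    if p is not None: print(' shift mm',(R.T@(np.array(p)-o['position'])*1000).round(1))
    if yaw is not None: print(' turn z',((y-yaw+180)%360-180).round(2))
E
python3 - <<'E'
from h import *
T=np.load('top0.npz');S=np.load('side0.npz');W=robot.camera_model('wrist')
print('wrist cam',-np.array(W['R']).T@W['t'],np.array(W['R'])[2])
for n,D in(('top',T),('side',S)):
    A=cloud(D,D['d']);hsv=cv2.cvtColor(D['p'],cv2.COLOR_BGR2HSV)
    near=(np.hypot(A[...,0]-.53,A[...,1]-.165)<.1)&(A[...,1]<.225)&(A[...,2]>.05)
    g=near&(hsv[...,1]<60)&(A[...,2]>.075)
    x=A[g][:,:2];print(n,g.sum(),((x.min(0)+x.max(0))/2).round(4),(x.max(0)-x.min(0)).round(3))
    w=near&(hsv[...,1]>=75)&(A[...,2]>.08)
    X=A[w];c=X.mean(0);_,_,V=np.linalg.svd(X-c);a=V[0]*np.sign(V[0][0]);t=(X-c)@a
    print(w.sum(),c.round(3),'yaw',np.degrees(np.arctan2(a[1],a[0])).round(1),a.round(3),t.min().round(3),t.max().round(3))
go([.535,.165,.30],33)
E
```

```text
wrist cam [0.22166361 0.5887252  0.3846223 ] [ 0.22204603 -0.11507212 -0.96822206]
top 128 [0.5426 0.1653] [0.09  0.092]
368 [0.527 0.155 0.095] yaw 33.9 [ 0.83   0.558 -0.003] -0.068 0.096
side 131 [0.5384 0.1623] [0.088 0.094]
274 [0.525 0.152 0.091] yaw 35.0 [ 0.819  0.573 -0.011] -0.07 0.096
t 0.15 tcp [0.282  0.5571 0.2218] yaw 153.14 tilt [-0.06 -0.07] w 0.0867 F [0.2 0.3 0. ]
 shift mm [-402.8 -235.7  -77.9]
 turn z 120.14
```

Request:
drive_tool:
  series:
    - [0,0,-0.04,0,0,0,0.42]
    - [0,0,-0.04,0,0,0,0.42]
    - [-0.045,-0.026,0,0,0,0,0.42]
    - [-0.045,-0.026,0,0,0,0,0.42]
    - [-0.045,-0.026,0,0,0,0,0.42]

```text
time: 0.78
position: [0.3679, 0.4257, 0.3024]
tool_rot: [0.232, 0.973, -0.0, 0.0]
ft_force: [0.7, 0.3, 0.4]
grip_width: 0.0449
```

Request:
drive_tool:
  series:
    - [-0.045,-0.026,0,0,0,0,0.42]
    - [-0.045,-0.026,0,0,0,0,0.42]
    - [-0.045,-0.026,0,0,0,0,0.42]
    - [-0.045,-0.026,0,0,0,0,0.42]
    - [-0.045,-0.026,0,0,0,0,0.42]

```text
time: 1.4
position: [0.5101, 0.2078, 0.3024]
tool_rot: [0.232, 0.973, 0.0, -0.0]
ft_force: [-0.2, 0.8, 0.1]
grip_width: 0.0365
```

Request:
drive_tool:
  series:
    - [0,0,0,0,0,10,0.42]
    - [0,0,0,0,0,10,0.42]
    - [0,0,0,0,0,10,0.42]
    - [0,0,0,0,0,10,0.42]
    - [0,0,0,0,0,10,0.42]

```text
time: 2.02
position: [0.5092, 0.2093, 0.3022]
tool_rot: [0.624, 0.782, -0.0, -0.0]
ft_force: [-0.0, 0.0, 0.2]
grip_width: 0.0363
```

Request:
drive_tool:
  series:
    - [0,0,0,0,0,10,0.42]
    - [0,0,0,0,0,10,0.42]
    - [0,0,0,0,0,10,0.42]
    - [0,0,0,0,0,10,0.42]
    - [0,0,0,0,0,10,0.42]

```text
time: 2.65
position: [0.5092, 0.2093, 0.3022]
tool_rot: [0.896, 0.445, -0.0, -0.0]
ft_force: [-0.2, -0.1, 0.4]
grip_width: 0.0369
```

Request:
drive_tool:
  series:
    - [0,0,0,0,0,10,0.42]
    - [0,0,0,0,0,9.5,0.42]
    - [0,0,0,0,0,0,0.42]

```text
time: 3.02
position: [0.5093, 0.2093, 0.3023]
tool_rot: [0.957, 0.29, -0.0, -0.0]
ft_force: [0.4, 0.1, -0.7]
grip_width: 0.0364
```

Run:
```python
from h import *
go([.545,.167,.20],34)
p,d,m=snap('wrist');cv2.imwrite('pics/w1.png',p)
A=cloud(m,d);hsv=cv2.cvtColor(p,cv2.COLOR_BGR2HSV)
near=(np.hypot(A[...,0]-.53,A[...,1]-.165)<.11)&(A[...,2]>.06)&(A[...,2]<.13)
w=near&(hsv[...,1]>=75);g=near&(hsv[...,1]<60)&(A[...,2]>.075)
x=A[g][:,:2];print(g.sum(),((x.min(0)+x.max(0))/2).round(4),(x.max(0)-x.min(0)).round(3))
X=A[w];c=X.mean(0);_,_,V=np.linalg.svd(X-c);a=V[0]*np.sign(V[0][0]);t=(X-c)@a
print(w.sum(),c.round(4),'yaw',np.degrees(np.arctan2(a[1],a[0])).round(1),t.min().round(3),t.max().round(3),(c+a*(t.max()-.015)).round(4))
```

```text
t 3.02 tcp [0.5093 0.2093 0.3023] yaw 33.75 tilt [-0.04 -0.01] w 0.0364 F [ 0.4  0.1 -0.7]
 shift mm [  6.3  55.  102.3]
 turn z -0.25
736 [0.5393 0.1668] [0.093 0.093]
1977 [0.5357 0.1643 0.0942] yaw 33.6 -0.081 0.082 [0.5914 0.2013 0.094 ]
```

View pics/w1.png

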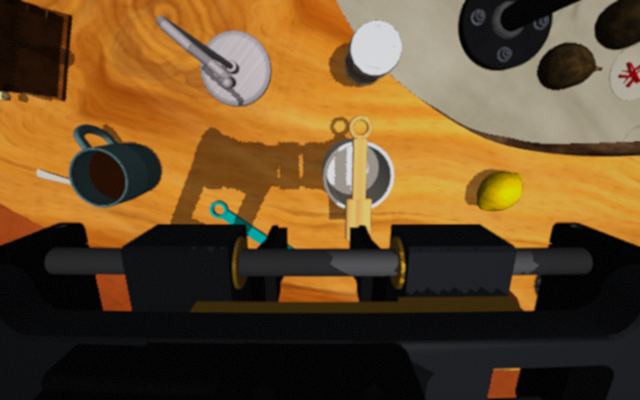

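Request:
drive_tool:
  series:
    - [0.007,0.052,0,0,0,0,0.42]
    - [0,0,0.06,0,0,0,0.42]
    - [0,0,0.06,0,0,0,0.42]
    - [0,0,0,0,0,0,0.42]

```text
time: 3.58
position: [0.5402, 0.1693, 0.1782]
tool_rot: [0.957, 0.29, -0.006, -0.001]
ft_force: [0.1, -0.2, 0.4]
grip_width: 0.0365
```

Run:
```python
from h import *
go([.544,.1697,.0705],33.6)
p,d,m=snap('wrist');cv2.imwrite('pics/w2.png',p)
A=cloud(m,d);hsv=cv2.cvtColor(p,cv2.COLOR_BGR2HSV)
w=(np.hypot(A[...,0]-.54,A[...,1]-.165)<.11)&(A[...,2]>.08)&(A[...,2]<.11)&(hsv[...,1]>=75)
X=A[w];c=X.mean(0);_,_,V=np.linalg.svd(X-c);a=V[0]*np.sign(V[0][0]);t=(X-c)@a
e=c+a*(t.max()-.015);print(w.sum(),c.round(4),'yaw',np.degrees(np.arctan2(a[1],a[0])).round(1),t.min().round(3),t.max().round(3),e.round(4))
# handle midline at the grasp
R=Ro.from_quat(robot.get_obs()['tool_rot']).as_matrix();q=(X-robot.get_obs()['position'])@R
for lo in (-.01,0,.01,.02,.03): 
    k=(q[:,0]>lo)&(q[:,0]<lo+.01)
    if k.any(): print(lo,k.sum(),q[k,1].min().round(4),q[k,1].max().round(4))
H=(np.hypot(A[...,0]-.555,A[...,1]-.335)<.1)&(A[...,2]>.15)
print('hook',H.sum());X=A[H]
if H.sum():
  tip=X[X[:,2]>X[:,2].max()-.012];print(tip.mean(0).round(4),tip.max(0).round(4))
```

```text
t 3.58 tcp [0.5402 0.1693 0.1782] yaw 33.73 tilt [-0.7  -0.07] w 0.0365 F [ 0.1 -0.2  0.4]
 shift mm [  4.6   2.4 107.6]
 turn z 0.13
3579 [0.5406 0.1666 0.0942] yaw 34.2 -0.087 0.077 [0.5921 0.2015 0.094 ]
-0.01 230 -0.008 0.048
0 233 -0.008 0.0467
0.01 248 -0.0079 0.0444
0.02 240 -0.0339 0.0407
0.03 245 -0.0089 0.0323
hook 8703
[0.5304 0.2431 0.286 ] [0.5347 0.2521 0.2927]
```

Request:
drive_tool:
  series:
    - [0.0045,0.002,0.04,0,0,0,0.42]
    - [0,0,0.04,0,0,0,0.42]
    - [0,0,0.027,0,0,0,0.42]
    - [0,0,0,0,0,0,0.42]
  squeeze: 15

```text
time: 4.12
position: [0.5501, 0.1711, 0.0767]
tool_rot: [0.957, 0.29, 0.001, 0.0]
ft_force: [0.4, 0.3, 0.6]
grip_width: 0.0366
```

Run:
```python
from h import *
go([.544,.1697,.0705],33.9)
```

```text
t 4.12 tcp [0.5501 0.1711 0.0767] yaw 33.71 tilt [0.07 0.01] w 0.0366 F [0.4 0.3 0.6]
 shift mm [-5.8 -2.2  6.1]
 turn z -0.19
```

Request:
drive_tool:
  series:
    - [-0.004,-0.002,0.006,0,0,0,0.42]
    - [0,0,0,0,0,0,0.15]
    - [0,0,0,0,0,0,0.0]
    - [0,0,0,0,0,0,0.0]
    - [0,0,0,0,0,0,0.0]

```text
time: 4.75
position: [0.5452, 0.1703, 0.0704]
tool_rot: [0.957, 0.289, 0.001, 0.0]
ft_force: [-1.1, -0.4, 6.0]
grip_width: 0.0178
```

Request:
drive_tool:
  series:
    - [0,0,0,0,0,0,0]
    - [0,0,-0.02,0,0,0,0]
    - [0,0,-0.05,0,0,0,0]
    - [0,0,-0.06,0,0,0,0]
    - [0,0,0,0,0,0,0]

```text
time: 5.38
position: [0.5482, 0.1707, 0.2045]
tool_rot: [0.957, 0.289, 0.006, 0.001]
ft_force: [0.5, -0.2, -1.1]
grip_width: 0.0178
```

Request:
drive_tool:
  series:
    - [0,0,-0.05,0,0,0,0]
    - [0,0,-0.05,0,0,0,0]
    - [0,0,-0.02,0,0,0,0]
    - [0,0,0,0,0,0,0]
    - [0,0,0,0,0,0,0]

```text
time: 6.0
position: [0.5434, 0.17, 0.3173]
tool_rot: [0.957, 0.289, -0.002, -0.0]
ft_force: [0.5, 0.2, -0.3]
grip_width: 0.0177
```

Run:
```python
from h import *
go([.544,.1697,.32],83.5)
p,d,m=snap('wrist');cv2.imwrite('pics/w3.png',p);np.savez('w3.npz',p=p,d=d,**m)
A=cloud(m,d);hsv=cv2.cvtColor(p,cv2.COLOR_BGR2HSV)
o=robot.get_obs();R=Ro.from_quat(o['tool_rot']).as_matrix();q=(A-o['position'])@R
B=(q[...,0]>.02)&(q[...,0]<.085)&(abs(q[...,1])<.022)&(abs(q[...,2]+.019)<.02)
X=q[B];print('pad',B.sum(),X.min(0).round(4),X.max(0).round(4),X.mean(0).round(4))
for lo in np.arange(.02,.08,.006):
    k=(X[:,0]>=lo)&(X[:,0]<lo+.006)
    if k.any(): print(lo.round(3),k.sum(),X[k][:,1].min().round(4),X[k][:,1].max().round(4),X[k][:,2].mean().round(4))
H=(np.hypot(A[...,0]-.555,A[...,1]-.35)<.09)&(A[...,2]>.14);X=A[H];print('hook',H.sum())
if H.sum():
  tip=X[(X[:,2]>.232)&(X[:,2]<.26)];print(len(tip),tip.mean(0).round(4),tip.min(0).round(4),tip.max(0).round(4))
cv2.imwrite('pics/w3.png',p)
```

```text
t 6.0 tcp [0.5434 0.17   0.3173] yaw 33.64 tilt [-0.24 -0.03] w 0.0177 F [ 0.5  0.2 -0.3]
 shift mm [ 0.3  0.6 -2.7]
 turn z -49.86
pad 3686 [ 0.02   -0.0152 -0.0264] [ 0.0712  0.0138 -0.0163] [ 0.0456 -0.0005 -0.0241]
0.02 414 -0.009 0.0087 -0.0243
0.026 419 -0.0094 0.0086 -0.0243
0.032 445 -0.0093 0.0085 -0.0243
0.038 446 -0.0092 0.0084 -0.0242
0.044 522 -0.0133 0.0119 -0.0238
0.05 365 -0.0152 0.0138 -0.0237
0.056 348 -0.015 0.0138 -0.0239
0.062 506 -0.0141 0.0128 -0.0241
0.068 221 -0.0092 0.0084 -0.024
hook 1369
123 [0.5546 0.317  0.2415] [0.5497 0.3136 0.2323] [0.5579 0.3214 0.2455]
```

View pics/w3.png

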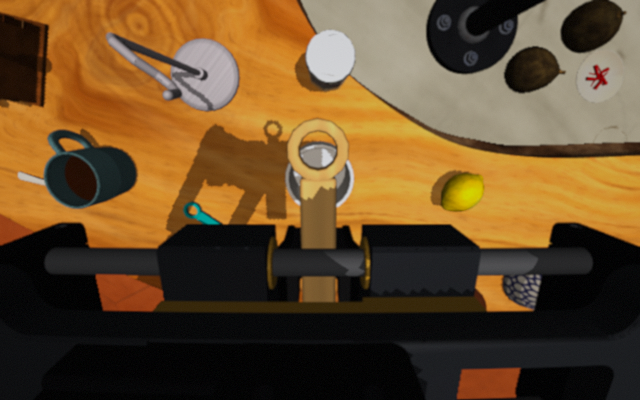

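Request:
drive_tool:
  series:
    - [0,0,0,0,0,-9.7,0]
    - [0,0,0,0,0,-9.7,0]
    - [0,0,0,0,0,-9.7,0]
    - [0,0,0,0,0,-9.7,0]
    - [0,0,0,0,0,-9.6,0]

```text
time: 6.68
position: [0.5437, 0.1701, 0.3174]
tool_rot: [0.753, 0.658, -0.002, -0.001]
ft_force: [0.5, 0.2, -0.1]
grip_width: 0.0178
```

Request:
drive_tool:
  series:
    - [0.03,-0.0035,0,0,0,0,0]
    - [0.03,-0.0035,0.01,0,0,0,0]
    - [0.029,-0.004,0.02,0,0,0,0]
    - [0,0,0.02,0,0,0,0]
    - [0,0,0,0,0,0,0]

```text
time: 7.3
position: [0.5438, 0.2596, 0.2659]
tool_rot: [0.754, 0.657, -0.004, -0.002]
ft_force: [-0.7, 0.9, -1.0]
grip_width: 0.0175
```

```bash
cat > hk.py <<'E'
from h import *
import sys
go([.545,.2596,.25],82)
p,d,m=snap('wrist');A=cloud(m,d)
o=robot.get_obs();R=Ro.from_quat(o['tool_rot']).as_matrix();q=(A-o['position'])@R
B=(q[...,0]>.02)&(q[...,0]<.085)&(abs(q[...,1])<.022)&(abs(q[...,2]+.0195)<.009)
X=q[B];print('pad',X.min(0).round(4),X.max(0).round(4))
e=o['position']+R@[.0565,-.0005,-.0195];print('eye world (fk)',e.round(4),'eye px',np.round(proj(m,e),1),'tip px at est',np.round(proj(m,[.553,.3155,.244]),1))
H=(np.hypot(A[...,0]-.555,A[...,1]-.33)<.06)&(A[...,2]>.19)&~B&(q[...,2]>.0-.005);X=A[H]
k=X[:,2]>.234;print('tip',k.sum(),X[k].mean(0).round(4),X[k].min(0).round(4),X[k].max(0).round(4))
k=X[:,2]<.228;print('rest',k.sum(),X[k].mean(0).round(4))
u,v=map(int,proj(m,e));c=p[max(0,v-70):v+80,u-100:u+100];cv2.imwrite(sys.argv[1],cv2.resize(c,None,fx=4,fy=4,interpolation=cv2.INTER_CUBIC)[:600,:800]);print('crop origin',u-100,max(0,v-70))
E
python3 hk.py pics/w4.png
```

```text
t 7.3 tcp [0.5438 0.2596 0.2659] yaw 82.08 tilt [-0.44 -0.12] w 0.0175 F [-0.7  0.9 -1. ]
 shift mm [ 0.2  1.3 15.9]
 turn z 0.08
pad [ 0.02   -0.0158 -0.0246] [ 0.0711  0.0132 -0.0149]
eye world (fk) [0.5524 0.3157 0.2869] eye px [319.2 149.7] tip px at est [320.5 143.6]
tip 145 [0.5538 0.319  0.2428] [0.5499 0.3148 0.235 ] [0.5578 0.3231 0.2461]
rest 1151 [0.5598 0.3616 0.2213]
crop origin 219 79
```

View pics/w4.png

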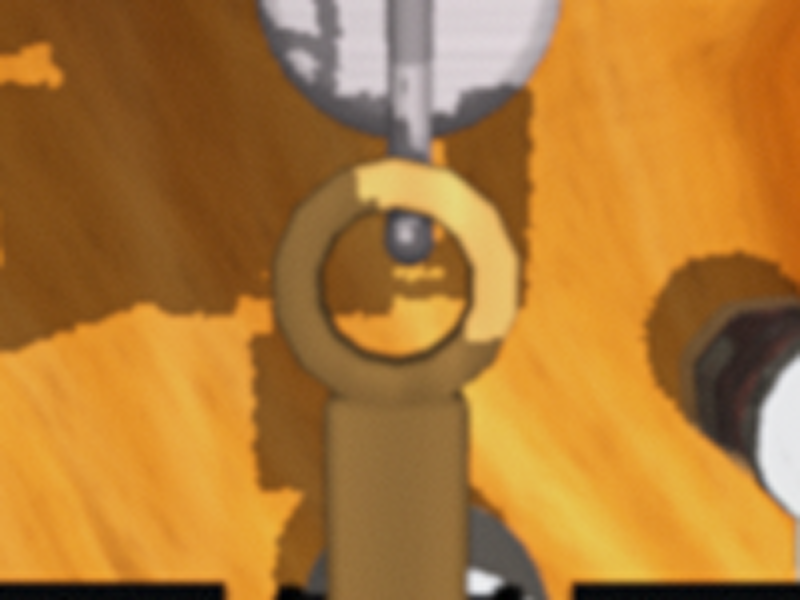

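The crop shows the hook tip at (321,138), inside the eye ring and about 3 mm towards the post from its centre. I'll correct for that and lower the paddle along the lean of the wire.

Request:
drive_tool:
  series:
    - [0.0035,0.001,0.015,0,0,0,0]
    - [0,0,0.015,0,0,0,0]
    - [0,0,0.005,0,0,0,0]
    - [0.001,0,0.008,0,0,0,0]
    - [0,0,0,0,0,0,0]

```text
time: 7.98
position: [0.5473, 0.2641, 0.226]
tool_rot: [0.754, 0.656, -0.001, -0.0]
ft_force: [-0.8, -0.7, 0.1]
grip_width: 0.0178
```

```bash
python3 hk.py pics/w5.png
```

```text
t 7.97 tcp [0.5473 0.2641 0.226 ] yaw 82.04 tilt [-0.06 -0.02] w 0.0178 F [-0.8 -0.7  0.1]
 shift mm [ -4.8  -1.7 -24. ]
 turn z 0.04
pad [ 0.02   -0.015  -0.0261] [ 0.0711  0.0141 -0.0105]
eye world (fk) [0.5549 0.3202 0.2459] eye px [317.5 149.5] tip px at est [314.9 159.3]hk.py:10: RuntimeWarning: Mean of empty slice.
  k=X[:,2]>.234;print('tip',k.sum(),X[k].mean(0).round(4),X[k].min(0).round(4),X[k].max(0).round(4))
  ret = um.true_divide(
Traceback (most recent call last):
  File "hk.py", line 10, in <module>
    k=X[:,2]>.234;print('tip',k.sum(),X[k].mean(0).round(4),X[k].min(0).round(4),X[k].max(0).round(4))
                                                            ~~~~~~~~^^^
ValueError: zero-size array to reduction operation minimum which has no identity
```

Request:
drive_tool:
  series:
    - [0.001,0,0.008,0,0,0,0]
    - [0.001,0,0.008,0,0,0,0]
    - [0.001,0,0.006,0,0,0,0]
    - [0,0,0,0,0,0,0]
    - [0,0,0,0,0,0,0]

```text
time: 8.65
position: [0.5481, 0.2672, 0.2046]
tool_rot: [0.754, 0.656, 0.0, 0.0]
ft_force: [0.7, -0.8, -0.2]
grip_width: 0.0178
```

```bash
sed -i 's/^k=X.*$//; s/^H=.*$//' hk.py; python3 hk.py pics/w5.png
```

```text
t 8.65 tcp [0.5481 0.2672 0.2046] yaw 82.04 tilt [0.01 0.  ] w 0.0178 F [ 0.7 -0.8 -0.2]
 shift mm [ -8.   -2.1 -45.4]
 turn z 0.04
pad [ 0.02   -0.0148 -0.0284] [ 0.085   0.0142 -0.0105]
eye world (fk) [0.5556 0.3232 0.2242] eye px [317.1 149.7] tip px at est [313.5 172.8]
crop origin 217 79
```

View pics/w5.png

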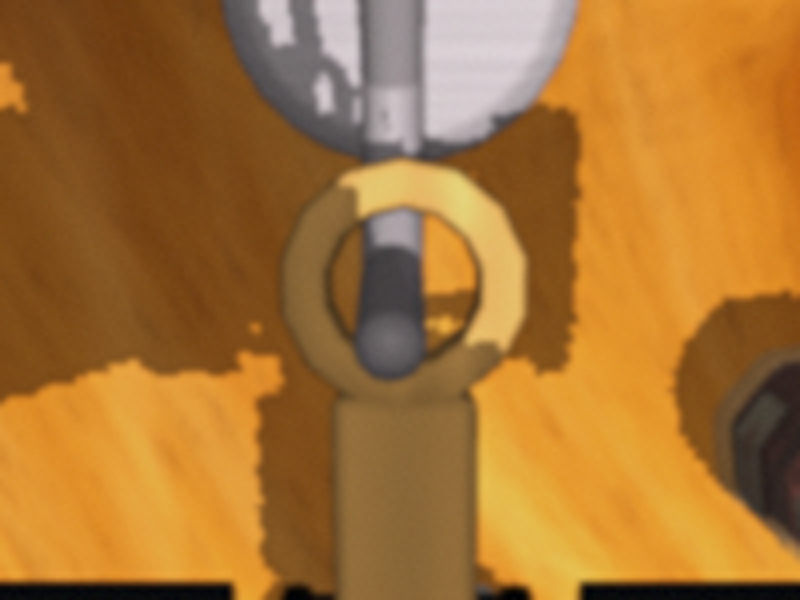

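The tip is through the eye, visible at crop (390,345) in front of the ring, so I'm releasing.

Request:
drive_tool:
  series:
    - [0,0,0,0,0,0,0.6]
    - [0,0,0,0,0,0,0.6]
    - [0,0,0,0,0,0,0.6]
    - [0,0,0,0,0,0,0.6]
    - [0,0,0,0,0,0,0.6]

```text
time: 9.32
position: [0.5481, 0.2672, 0.2045]
tool_rot: [0.754, 0.656, 0.0, 0.0]
ft_force: [0.5, 0.2, -0.6]
grip_width: 0.0513
```

Request:
drive_tool:
  series:
    - [0,0,-0.03,0,0,0,0.6]
    - [0,0,-0.05,0,0,0,0.6]
    - [0,0,-0.05,0,0,0,0.6]
    - [0,0,0,0,0,0,0.6]
    - [0,0,0,0,0,0,0.6]

```text
time: 9.95
position: [0.5475, 0.267, 0.3341]
tool_rot: [0.754, 0.656, -0.0, -0.0]
ft_force: [0.2, -0.2, -0.7]
grip_width: 0.0523
```

Run:
```python
from h import *
p,d,m=snap('side');cv2.imwrite('pics/s2.png',cv2.resize(p[95:235,240:400],(640,560),interpolation=cv2.INTER_CUBIC))
A=cloud(m,d);hsv=cv2.cvtColor(p,cv2.COLOR_BGR2HSV)
for n in('side','top'):
    if n=='top': p,d,m=snap('top');A=cloud(m,d);hsv=cv2.cvtColor(p,cv2.COLOR_BGR2HSV)
    g=(np.hypot(A[...,0]-.54,A[...,1]-.165)<.065)&(A[...,2]>.078)&(A[...,2]<.1);x=A[g][:,:2]
    print(n,'crock',g.sum(),((x.min(0)+x.max(0))/2).round(4),(x.max(0)-x.min(0)).round(3))
    for lo in(.075,):
        g=(np.hypot(A[...,0]-.466,A[...,1]+.176)<.03)&(A[...,2]>.07);x=A[g];print('knob',g.sum(),((x.min(0)+x.max(0))/2).round(4),(x.max(0)-x.min(0)).round(3))
    g=(np.hypot(A[...,0]-.466,A[...,1]+.176)<.08)&(A[...,2]>.024)&(A[...,2]<.036);x=A[g];print('skirt',((x.min(0)+x.max(0))/2).round(4),(x.max(0)-x.min(0)).round(3))
    g=(np.hypot(A[...,0]-.555,A[...,1]-.335)<.05)&(A[...,2]>.06)&(hsv[...,1]>70);x=A[g]
    if g.sum(): print('paddle',g.sum(),x.min(0).round(3),x.max(0).round(3))
go([.466,-.176,.30],30)
```

```text
side crock 126 [0.5367 0.1616] [0.092 0.095]
knob 55 [ 0.4637 -0.1808  0.0775] [0.019 0.025 0.014]
skirt [ 0.4634 -0.1782  0.03  ] [0.107 0.113 0.012]
paddle 279 [0.539 0.304 0.06 ] [0.569 0.371 0.239]
top crock 157 [0.5426 0.1654] [0.091 0.092]
knob 35 [ 0.4671 -0.1742  0.081 ] [0.019 0.019 0.019]
skirt [ 0.4682 -0.1736  0.0304] [0.109 0.107 0.011]
paddle 27 [0.51  0.291 0.64 ] [0.577 0.33  0.683]
t 10.05 tcp [0.547  0.2669 0.3328] yaw 82.04 tilt [-0.2  -0.06] w 0.0522 F [ 0.3 -0.   0.1]
 shift mm [-449.8  -18.8   33.5]
 turn z 52.04
```

View pics/s2.png

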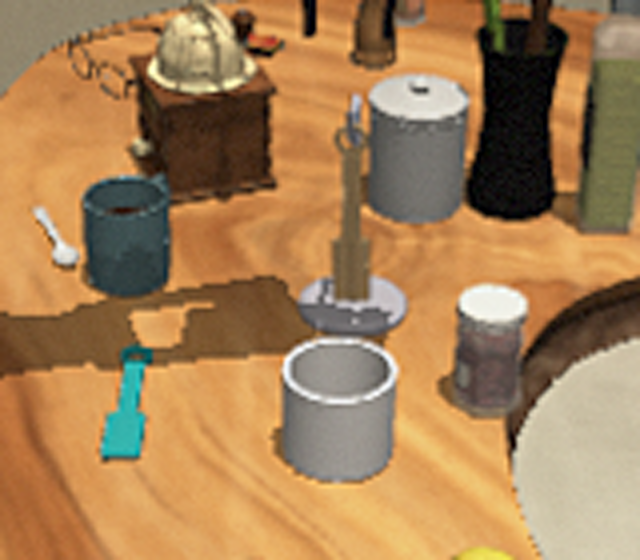

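The side view shows the paddle hanging upright from the hook, eye at crop (350,135), and the crock clear. Next are the lids, keeping the yaw at 82°.

Request:
drive_tool:
  series:
    - [-0.05,-0.002,0,0,0,0,0.6]
    - [-0.06,-0.002,0,0,0,0,0.6]
    - [-0.06,-0.003,0,0,0,0,0.6]
    - [-0.06,-0.003,0,0,0,0,0.6]
    - [-0.06,-0.003,0,0,0,0,0.6]

```text
time: 10.68
position: [0.4938, -0.0198, 0.3331]
tool_rot: [0.754, 0.656, -0.001, -0.001]
ft_force: [0.6, -0.5, -0.8]
grip_width: 0.0522
```

Request:
drive_tool:
  series:
    - [-0.06,-0.002,0,0,0,0,0.6]
    - [-0.06,-0.002,0.03,0,0,0,0.6]
    - [-0.04,-0.002,0.05,0,0,0,0.6]
    - [0,0,0.03,0,0,0,0.6]
    - [0,0,0,0,0,0,0.6]

```text
time: 11.3
position: [0.4652, -0.1699, 0.2246]
tool_rot: [0.755, 0.656, -0.001, -0.004]
ft_force: [-0.1, 0.1, -0.3]
grip_width: 0.0524
```

```bash
cat > lid.py <<'E'
from h import *
import sys
def lid(p,d,m,c,base):
    A=cloud(m,d)
    for n,lo,hi,r in(('knob',.07,.09,.025),('collar',.05,.06,.035),('disc',.024,.037,.07)):
        g=(np.hypot(A[...,0]-c[0],A[...,1]-c[1])<r)&(A[...,2]>base+lo)&(A[...,2]<base+hi);x=A[g]
        if g.sum()>5: print(n,g.sum(),((x.min(0)+x.max(0))/2).round(4),(x.max(0)-x.min(0)).round(4),'zmed',np.median(x[:,2]).round(4))
E
python3 - <<'E'
from lid import *
go([.466,-.177,.06],82)
p,d,m=snap('wrist');cv2.imwrite('pics/w6.png',p);lid(p,d,m,[.466,-.177],0)
E
```

```text
t 11.3 tcp [ 0.4652 -0.1699  0.2246] yaw 81.96 tilt [-0.44  0.29] w 0.0524 F [-0.1  0.1 -0.3]
 shift mm [ -7.5   3.1 164.5]
 turn z -0.04
knob 335 [ 0.4659 -0.1742  0.0779] [0.0209 0.0217 0.0155] zmed 0.0829
collar 613 [ 0.4655 -0.174   0.055 ] [0.0473 0.047  0.0099] zmed 0.0554
disc 5028 [ 0.4655 -0.1742  0.0308] [0.1102 0.1101 0.0119] zmed 0.0316
```

Request:
drive_tool:
  series:
    - [-0.004,0.001,0.04,0,0,0,0.6]
    - [0,0,0.05,0,0,0,0.6]
    - [0,0,0.03,0,0,0,0.6]
    - [0,0,0,0,0,0,0.6]
    - [0,0,0,0,0,0,0.6]

```text
time: 11.98
position: [0.4698, -0.1753, 0.1095]
tool_rot: [0.754, 0.657, 0.0, 0.002]
ft_force: [-0.0, -0.1, -0.5]
grip_width: 0.0522
```

Run:
```python
from lid import *
go([.4656,-.1741,.06],82)
p,d,m=snap('wrist');lid(p,d,m,[.466,-.177],0)
```

```text
t 11.97 tcp [ 0.4698 -0.1753  0.1095] yaw 82.1 tilt [ 0.16 -0.11] w 0.0522 F [-0.  -0.1 -0.5]
 shift mm [ 0.7 -4.4 49.4]
 turn z 0.1
knob 829 [ 0.4654 -0.1742  0.0778] [0.0218 0.0218 0.0156] zmed 0.083
collar 1266 [ 0.4655 -0.174   0.055 ] [0.0473 0.0471 0.01  ] zmed 0.0554
disc 8692 [ 0.4654 -0.1682  0.0309] [0.1103 0.0981 0.0122] zmed 0.0316
```

Request:
drive_tool:
  series:
    - [0.0005,-0.004,0.025,0,0,0,0.6]
    - [0,0,0.024,0,0,0,0.6]
    - [0,0,0,0,0,0,0.6]
  squeeze: 35

```text
time: 12.4
position: [0.4645, -0.1739, 0.0592]
tool_rot: [0.754, 0.656, -0.0, -0.0]
ft_force: [0.4, -0.4, -0.0]
grip_width: 0.0524
```

Request:
drive_tool:
  series:
    - [0,0,0,0,0,0,0.3]
    - [0,0,0,0,0,0,0]
    - [0,0,0,0,0,0,0]
    - [0,0,0,0,0,0,0]
    - [0,0,0,0,0,0,0]

```text
time: 13.02
position: [0.465, -0.1741, 0.0592]
tool_rot: [0.755, 0.656, 0.0, 0.001]
ft_force: [1.6, 0.6, 3.1]
grip_width: 0.0209
```

Request:
drive_tool:
  series:
    - [0,0,-0.01,0,0,0,0]
    - [0,0,-0.03,0,0,0,0]
    - [0,0,-0.04,0,0,0,0]
    - [0,0,-0.04,0,0,0,0]
    - [0,0,-0.02,0,0,0,0]

```text
time: 13.65
position: [0.4642, -0.1739, 0.2008]
tool_rot: [0.754, 0.656, 0.0, 0.001]
ft_force: [0.0, -0.4, -3.9]
grip_width: 0.0213
```

Run:
```python
from lid import *
go([.539,.166,.25],82)
p,d,m=snap('wrist');
z=robot.get_obs()['position'];lid(p,d,m,z[:2],z[2]-.06)
```

```text
t 13.65 tcp [ 0.4642 -0.1739  0.2008] yaw 82.05 tilt [ 0.07 -0.06] w 0.0213 F [ 0.  -0.4 -3.9]
 shift mm [346.9  27.1 -49.4]
 turn z 0.05
knob 1013 [ 0.4661 -0.1721  0.2225] [0.0415 0.0257 0.02  ] zmed 0.2222
collar 1001 [ 0.4641 -0.1627  0.1975] [0.0467 0.0258 0.0098] zmed 0.1971
disc 10165 [ 0.4642 -0.1739  0.173 ] [0.1086 0.1104 0.0129] zmed 0.1732
```

Request:
drive_tool:
  series:
    - [0.02,0.002,-0.01,0,0,0,0]
    - [0.04,0.003,-0.01,0,0,0,0]
    - [0.045,0.003,0,0,0,0,0]
    - [0.045,0.003,0,0,0,0,0]
    - [0.045,0.003,0,0,0,0,0]

```text
time: 14.32
position: [0.504, 0.0188, 0.2178]
tool_rot: [0.755, 0.656, -0.001, -0.001]
ft_force: [0.5, -0.9, -4.3]
grip_width: 0.0207
```

Request:
drive_tool:
  series:
    - [0.045,0.003,0,0,0,0,0]
    - [0.045,0.004,0,0,0,0,0]
    - [0.04,0.004,0,0,0,0,0]
    - [0.022,0.002,0,0,0,0,0]
    - [0,0,0,0,0,0,0]

```text
time: 14.95
position: [0.5379, 0.1673, 0.2175]
tool_rot: [0.754, 0.657, -0.001, -0.001]
ft_force: [-0.1, -0.6, -4.0]
grip_width: 0.0204
```

Request:
drive_tool:
  series:
    - [0,0,0,0,0,0,0]
    - [0,0,0,0,0,0,0]

```text
time: 15.2
position: [0.5386, 0.165, 0.2184]
tool_rot: [0.755, 0.656, -0.001, -0.0]
ft_force: [0.2, -1.1, -4.7]
grip_width: 0.0208
```

Run:
```python
from lid import *
go([.539,.166,.16],82)
z=robot.get_obs()['position']
p,d,m=snap('wrist');lid(p,d,m,z[:2],z[2]-.06)
# crock from a fixed view, lids from the same view -> relative offset
for n in('side','top'):
    p,d,m=snap(n);A=cloud(m,d);cv2.imwrite(f'pics/{n}3.png',p);print(n);lid(p,d,m,z[:2],z[2]-.06)
    g=(np.hypot(A[...,0]-.54,A[...,1]-.165)<.065)&(A[...,2]>.078)&(A[...,2]<.1);x=A[g][:,:2]
    print('crock',g.sum(),x.min(0).round(4),x.max(0).round(4))
    g=(np.hypot(A[...,0]-.54,A[...,1]-.165)<.09)&(A[...,2]>.03)&(A[...,2]<.07);x=A[g][:,:2]
    print('wall',g.sum(),x.min(0).round(4),x.max(0).round(4))
```

```text
t 15.2 tcp [0.5386 0.165  0.2184] yaw 81.97 tilt [-0.08 -0.03] w 0.0208 F [ 0.2 -1.1 -4.7]
 shift mm [ 1.1  0.3 58.4]
 turn z -0.03
knob 1060 [0.5405 0.167  0.2384] [0.0414 0.0253 0.02  ] zmed 0.2391
collar 1028 [0.5379 0.1772 0.2135] [0.0474 0.0247 0.01  ] zmed 0.2145
disc 10184 [0.5379 0.1654 0.189 ] [0.1088 0.1106 0.0129] zmed 0.1909
side
knob 75 [0.5358 0.1623 0.2383] [0.0401 0.0295 0.0193] zmed 0.2379
collar 54 [0.5349 0.1569 0.2136] [0.044  0.0384 0.0095] zmed 0.2128
disc 409 [0.5356 0.159  0.189 ] [0.1079 0.1117 0.0128] zmed 0.1883
crock 117 [0.4907 0.1119] [0.5826 0.2093]
wall 477 [0.4906 0.1124] [0.5841 0.2127]
top
disc 39 [0.5242 0.1321 0.19  ] [0.0703 0.0446 0.0101] zmed 0.1905Traceback (most recent call last):
  File "<stdin>", line 9, in <module>
    return umr_minimum(a, axis, None, out, keepdims, initial, where)
ValueError: zero-size array to reduction operation minimum which has no identity
```

Request:
drive_tool:
  series:
    - [0.0008,0.0006,0.02,0,0,0,0]
    - [0,0,0.03,0,0,0,0]
    - [0,0,0.015,0,0,0,0]
    - [0,0,0,0,0,0,0]
    - [0,0,0,0,0,0,0]

```text
time: 15.98
position: [0.5408, 0.1668, 0.1547]
tool_rot: [0.755, 0.656, 0.001, 0.001]
ft_force: [0.6, 0.6, -4.1]
grip_width: 0.0207
```

Run:
```python
from lid import *
go([.5393,.1657,.1245],82)
p,d,m=snap('side');A=cloud(m,d);cv2.imwrite('pics/s4.png',cv2.resize(p[150:230,280:380],(800,640),interpolation=cv2.INTER_CUBIC)[:600])
z=robot.get_obs()['position'];lid(p,d,m,z[:2],z[2]-.0595)
```

```text
t 15.97 tcp [0.5408 0.1668 0.1547] yaw 82.03 tilt [0.11 0.01] w 0.0207 F [ 0.6  0.6 -4.1]
 shift mm [-1.3 -1.3 30.2]
 turn z 0.03
knob 71 [0.5369 0.161  0.1755] [0.041  0.0281 0.0199] zmed 0.1748
collar 47 [0.5361 0.1555 0.1505] [0.0453 0.0349 0.0098] zmed 0.1493
disc 400 [0.5379 0.1602 0.1258] [0.1071 0.1065 0.0128] zmed 0.1247
```

View pics/s4.png

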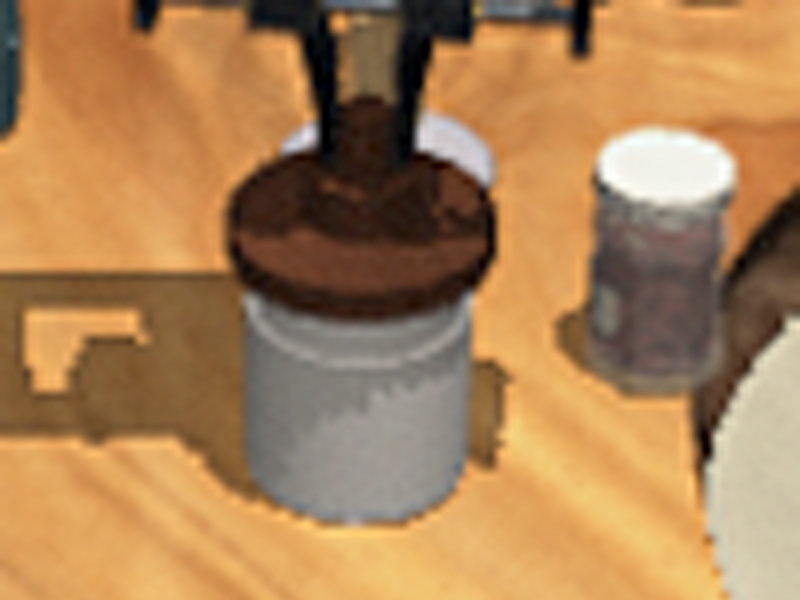

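The lids are above the mouth and about 1 mm too far in +x: lid centre at column 361, crock centre at 357. I'll correct that and lower in small steps.

Request:
drive_tool:
  series:
    - [-0.0013,-0.0013,0.003,0,0,0,0]
    - [0,0,0.004,0,0,0,0]
    - [0,0,0.004,0,0,0,0]
    - [0,0,0.004,0,0,0,0]
    - [0,0,0,0,0,0,0]

```text
time: 16.65
position: [0.538, 0.1656, 0.1383]
tool_rot: [0.754, 0.656, -0.0, -0.0]
ft_force: [-0.2, 0.4, -3.7]
grip_width: 0.0212
```

```bash
python3 -c "
from h import *
go([.5393,.1657,.1245],82)"
```

```text
t 16.65 tcp [0.538  0.1656 0.1383] yaw 82.04 tilt [-0.06 -0.01] w 0.0212 F [-0.2  0.4 -3.7]
 shift mm [ 0.3  1.3 13.8]
 turn z 0.04
```

The plug is about 6 mm below the rim and the force shows no contact, so I'll carry on down.

Request:
drive_tool:
  series:
    - [0,0.0007,0.004,0,0,0,0]
    - [0,0,0.004,0,0,0,0]
    - [0,0,0.003,0,0,0,0]
    - [0,0,0,0,0,0,0]

```text
time: 17.15
position: [0.5388, 0.1655, 0.1275]
tool_rot: [0.754, 0.656, -0.0, -0.0]
ft_force: [-0.5, 0.4, -4.3]
grip_width: 0.021
```

Request:
drive_tool:
  series:
    - [0,0,0.0015,0,0,0,0]
    - [0,0,0,0,0,0,0]

```text
time: 17.4
position: [0.539, 0.1655, 0.1263]
tool_rot: [0.754, 0.656, -0.0, 0.0]
ft_force: [0.4, 0.7, -3.3]
grip_width: 0.021
```

```bash
python3 -c "
from h import *
go([.5393,.1657,.1245],82)"
```

```text
t 17.4 tcp [0.539  0.1655 0.1263] yaw 82.04 tilt [-0. -0.] w 0.021 F [ 0.4  0.7 -3.3]
 shift mm [0.2 0.2 1.8]
 turn z 0.04
```

Request:
drive_tool:
  series:
    - [0,0,0.001,0,0,0,0]
    - [0,0,0,0,0,0,0]

```text
time: 17.65
position: [0.539, 0.1655, 0.1253]
tool_rot: [0.754, 0.656, -0.0, -0.0]
ft_force: [-0.9, -0.4, -4.0]
grip_width: 0.0212
```

Request:
drive_tool:
  series:
    - [0,0,0.001,0,0,0,0]
    - [0,0,0,0,0,0,0]

```text
time: 17.9
position: [0.5391, 0.1655, 0.1243]
tool_rot: [0.754, 0.656, -0.0, 0.0]
ft_force: [-0.7, 0.7, -2.3]
grip_width: 0.021
```

Request:
drive_tool:
  series:
    - [0,0,0.0005,0,0,0,0]
    - [0,0,0,0,0,0,0]

```text
time: 18.15
position: [0.5391, 0.1656, 0.1242]
tool_rot: [0.754, 0.656, 0.0, 0.0]
ft_force: [-1.7, -0.2, -0.1]
grip_width: 0.0205
```

Request:
drive_tool:
  series:
    - [0,0,0,0,0,0,0.5]
    - [0,0,0,0,0,0,0.5]
    - [0,0,-0.03,0,0,0,0.5]
    - [0,0,-0.05,0,0,0,0.8]
    - [0,0,0,0,0,0,0.8]

```text
time: 18.77
position: [0.5424, 0.166, 0.208]
tool_rot: [0.754, 0.656, 0.004, 0.003]
ft_force: [0.4, 0.7, -0.1]
grip_width: 0.0557
```

Request:
drive_tool:
  series:
    - [0,0,0,0,0,0,0.8]
    - [0,0,0,0,0,0,0.8]

```text
time: 19.02
position: [0.538, 0.1654, 0.2025]
tool_rot: [0.754, 0.656, -0.001, -0.001]
ft_force: [-0.6, -0.2, 0.5]
grip_width: 0.068
```

Run:
```python
from lid import *
go([.5393,.1657,.108],82)
p,d,m=snap('wrist');lid(p,d,m,[.539,.1657],.065);cv2.imwrite('pics/w7.png',p)
A=cloud(m,d)
g=(np.hypot(A[...,0]-.539,A[...,1]-.1657)<.053)&(A[...,2]>.085)&(A[...,2]<.1);X=A[g]
g&=np.hypot(A[...,0]-.539,A[...,1]-.1657)>.027;X=A[g];c=X.mean(0);n=np.linalg.svd(X-c)[2][2];print('disc plane',c.round(4),np.degrees(np.arccos(abs(n[2]))).round(2))
p,d,m=snap('side');print('side');lid(p,d,m,[.537,.161],.065);A=cloud(m,d)
g=(np.hypot(A[...,0]-.54,A[...,1]-.165)<.08)&(A[...,2]>.02)&(A[...,2]<.07);x=A[g][:,:2];print('wall',x.min(0).round(4),x.max(0).round(4))
```

```text
t 19.02 tcp [0.538  0.1654 0.2025] yaw 82.04 tilt [-0.17 -0.02] w 0.068 F [-0.6 -0.2  0.5]
 shift mm [ 0.6  1.5 94.5]
 turn z 0.04
knob 641 [0.5396 0.1656 0.1426] [0.0211 0.0213 0.0151] zmed 0.1479
collar 1028 [0.5379 0.1663 0.12  ] [0.0476 0.0471 0.0099] zmed 0.1204
disc 8275 [0.5379 0.1671 0.0959] [0.1101 0.108  0.0118] zmed 0.0966
disc plane [0.5396 0.1694 0.0967] 0.05
side
knob 35 [0.536  0.1598 0.1416] [0.0192 0.0243 0.0131] zmed 0.1434
collar 64 [0.5362 0.1602 0.12  ] [0.0459 0.0457 0.0099] zmed 0.1177
disc 393 [0.535  0.1577 0.0956] [0.108  0.1019 0.0127] zmed 0.094
wall [0.4905 0.1119] [0.5841 0.1643]
```

The inner lid is seated and level: knob top at 0.148, collar top at 0.120, disc tilted 0.05°. Next is the collar.

Request:
drive_tool:
  series:
    - [0.0005,0.001,0.03,0,0,0,0.8]
    - [0,0,0.03,0,0,0,0.8]
    - [0,0,0.02,0,0,0,0.8]
    - [0,0,0,0,0,0,0.8]
    - [0,0,0,0,0,0,0.8]
  squeeze: 25

```text
time: 19.75
position: [0.5405, 0.166, 0.124]
tool_rot: [0.754, 0.656, 0.0, 0.0]
ft_force: [-0.9, 0.5, 0.5]
grip_width: 0.0697
```

Run:
```python
from lid import *
go([.5388,.166,.0995],82)
```

```text
t 19.75 tcp [0.5405 0.166  0.124 ] yaw 82.04 tilt [0.02 0.  ] w 0.0697 F [-0.9  0.5  0.5]
 shift mm [-0.2 -1.7 24.5]
 turn z 0.04
```

Request:
drive_tool:
  series:
    - [0,-0.0015,0.01,0,0,0,0.8]
    - [0,0,0.01,0,0,0,0.8]
    - [0,0,0.004,0,0,0,0.8]
    - [0,0,0,0,0,0,0.8]
    - [0,0,0,0,0,0,0.8]

```text
time: 20.38
position: [0.5388, 0.1661, 0.0999]
tool_rot: [0.754, 0.656, 0.0, 0.0]
ft_force: [-0.3, -0.5, 0.5]
grip_width: 0.0697
```

Request:
drive_tool:
  series:
    - [0,0,0,0,0,0,0.5]
    - [0,0,0,0,0,0,0.4]
    - [0,0,0,0,0,0,0.4]
    - [0,0,0,0,0,0,0.4]
    - [0,0,0,0,0,0,0.4]

```text
time: 21.0
position: [0.5385, 0.1661, 0.0999]
tool_rot: [0.754, 0.656, -0.0, -0.0]
ft_force: [-0.3, 0.0, 2.1]
grip_width: 0.048
```

Run:
```python
from lid import *
go([.5388,.166,.0995],82)
p,d,m=snap('wrist');lid(p,d,m,[.539,.1657],.065)
```

```text
t 21.0 tcp [0.5385 0.1661 0.0999] yaw 82.05 tilt [-0.01 -0.  ] w 0.048 F [-0.3  0.   2.1]
 shift mm [-0.1  0.3  0.4]
 turn z 0.05
knob 1463 [0.539  0.1643 0.144 ] [0.0499 0.0203 0.0155] zmed 0.1485
collar 2005 [0.5405 0.1676 0.12  ] [0.0648 0.0446 0.01  ] zmed 0.1203
disc 12571 [0.5391 0.1704 0.0955] [0.1086 0.1013 0.013 ] zmed 0.0966
```

Request:
drive_tool:
  series:
    - [0,0,-0.002,0,0,0,0.4]
    - [0,0,-0.004,0,0,0,0.4]
    - [0,0,-0.005,0,0,0,0.4]
    - [0,0,-0.005,0,0,0,0.4]
    - [0,0,-0.005,0,0,0,0.4]

```text
time: 21.68
position: [0.5387, 0.1661, 0.1213]
tool_rot: [0.754, 0.656, 0.0, 0.0]
ft_force: [0.6, 0.1, -2.1]
grip_width: 0.0477
```

Request:
drive_tool:
  series:
    - [0,0,-0.005,0,0,0,0.4]
    - [0,0,-0.005,0,0,0,0.4]
    - [0,0,-0.005,0,0,0,0.4]
    - [0,0,-0.005,0,0,0,0.4]
    - [0,0,-0.005,0,0,0,0.4]

```text
time: 22.3
position: [0.5386, 0.1661, 0.1461]
tool_rot: [0.754, 0.656, -0.0, -0.0]
ft_force: [-0.1, -1.0, -1.2]
grip_width: 0.0476
```

Request:
drive_tool:
  series:
    - [0,0,-0.005,0,0,0,0.4]
    - [0,0,-0.005,0,0,0,0.4]
    - [0,0,-0.005,0,0,0,0.4]
    - [0,0,-0.005,0,0,0,0.4]
    - [0,0,-0.005,0,0,0,0.4]

```text
time: 22.92
position: [0.5386, 0.1661, 0.1711]
tool_rot: [0.754, 0.656, -0.0, 0.0]
ft_force: [-0.2, 0.2, -1.5]
grip_width: 0.0478
```

Request:
drive_tool:
  series:
    - [0,0,-0.012,0,0,0,0.4]
    - [0,0,-0.015,0,0,0,0.4]
    - [0,0,-0.015,0,0,0,0.4]
    - [0,0,-0.015,0,0,0,0.4]
    - [0,0,-0.01,0,0,0,0.4]

```text
time: 23.55
position: [0.539, 0.1662, 0.2393]
tool_rot: [0.754, 0.656, 0.001, 0.0]
ft_force: [0.1, -0.8, -1.5]
grip_width: 0.0477
```

Request:
drive_tool:
  series:
    - [0,0,0,0,0,0,0.4]
    - [0,0,0,0,0,0,0.4]
    - [0,0,0,0,0,0,0.4]

```text
time: 23.92
position: [0.5382, 0.1661, 0.2371]
tool_rot: [0.754, 0.656, -0.001, -0.0]
ft_force: [0.3, 0.0, -1.5]
grip_width: 0.0479
```

Run:
```python
from lid import *
go([.5388,.166,.235])
p,d,m=snap('side');cv2.imwrite('pics/s5.png',cv2.resize(p[100:230,240:400],(720,585),interpolation=cv2.INTER_CUBIC))
print('inner');lid(p,d,m,[.537,.161],.065)
A=cloud(m,d)
g=(np.hypot(A[...,0]-.537,A[...,1]-.161)<.065)&(A[...,2]>.08)&(A[...,2]<.17);x=A[g]
h=np.histogram(x[:,2],np.arange(.08,.171,.006));print(h[0])
f=x[(x[:,2]>.085)&(x[:,2]<.097)];print('flange ext',f.min(0).round(4),f.max(0).round(4))
g=(np.hypot(A[...,0]-.537,A[...,1]-.161)<.065)&(A[...,2]>.2)&(A[...,2]<.24);x=A[g];print('outer',x.min(0).round(4),x.max(0).round(4))
```

```text
t 23.93 tcp [0.5382 0.1661 0.2371] yaw 82.04 tilt [-0.09 -0.01] w 0.0479 F [ 0.3  0.  -1.5]
 shift mm [0.  0.6 2.1]
inner
knob 35 [0.5358 0.1611 0.1414] [0.0192 0.023  0.0125] zmed 0.1431
collar 18 [0.536  0.1547 0.1209] [0.0193 0.013  0.008 ] zmed 0.1216
disc 216 [0.5381 0.1573 0.0954] [0.0948 0.0935 0.0129] zmed 0.0902
[ 30 361  22  10   7   7   9  12  12  12  17   7   0   0   0]
flange ext [0.4874 0.1102 0.085 ] [0.5855 0.2107 0.0968]
outer [0.4819 0.1036 0.2122] [0.5905 0.2019 0.24  ]
```

View pics/s5.png

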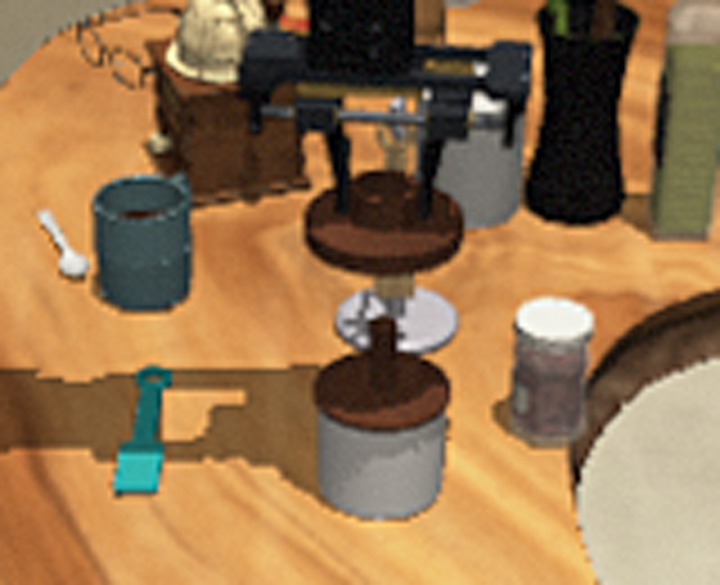

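The outer lid is held level with its lower edge at about 0.215 m, 68 mm above the knob. The inner lid is seated, and the paddle is still hanging behind it at crop (395,150–300). Handing in.

```bash
python3 -c "
from h import *
print(robot.hand_in());go()"
```

```text
the job is handed in; nothing more can be done
None
the job is handed in; nothing more can be done
```

I hung the bamboo paddle on the hook by its eye, seated the two nested lids together on the crock, then lifted the outer lid off by its collar. I handed in at 24 s, still holding the outer lid; no verdict was reported.

Last checks:
- **Paddle:** it hung upright in the side view right after release. In the last picture it is partly hidden by the gripper and the lid, but still hanging.
- **Lids on the crock:** right after I let go of the knob, the wrist camera put the knob top at 0.148 m and the disc tilt at 0.05°. This matches the seated height.
- **Inner lid:** it stayed seated when the outer lid came off.
- **Outer lid:** it is held with a 48 mm grip and about 1.5 N hanging on the wrist. It is level to within 0.1° by the tool's tilt. Its lower edge is at about 0.215 m, roughly 67 mm above the knob, with its axis within about 1 mm of the crock's.
- **Other things on the counter:** I only checked these by eye. The mug and jar look unmoved in the last picture; the lemon, matchbox and bowl are outside it.

The side and top cameras disagreed by up to about 6 mm sideways and the side camera read a few millimetres low, so I relied on the near wrist views for grasping and placing. No check failed.

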